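Draw the bottom slide carton from the raked magazine

TASK

Use up the oldest slides first: lift the two upper cartons out of the raked magazine and set them aside on the worktop, take out the bottom carton and lay it flat on the middle of the closed register and let go of it there. Then put the other two back into the magazine in their old order, the former middle one underneath and the former top one on it, each right side up, flat and pushed down the slope against the front stops. The cartons hold glass, so keep them right side up, set them down gently without dropping them or forcing them against the magazine, and leave the lancet box, tally counter, calculator and tape roll where they are.

Things in the scene. Friction and masses are not known exactly. Their poses are not given: they have to be found in the camera images.
- magazine: bare sheet-metal magazine fixed to the worktop, base plate x -89 to 61 mm, 120 mm wide; its deck is raked 26 degrees, low at the front. Origin on the worktop under it, x from front to back, y left. Cartons are stacked on the deck, 56 mm side up the slope. Friction may hold a carton let go on the slope short of the two front stops; nothing stands behind the cartons
- magazine_seat (a point): where the bottom carton's origin lies when home, 56 mm over the worktop. x up the slope, y level, z square out of the deck. In this frame: deck z = 0, x -31 to 73 mm; front stops' faces x = -28 mm, between them a finger window |y| < 31 mm, open down past the deck's edge; side guides x -30 to 2 mm, faces y = -44 and 44 mm (3 mm play); stops rise to z = 68 mm, guides' flared lips to 75 mm
- carton_top: a sealed white card carton of glass slides, 56 x 82 x 30 mm, about 0.2 kg (0.14 to 0.28 kg); origin at the centre of its underside, x along its 56 mm side, y along its 82 mm side, z up through its lid. Graspable only across the 56 mm side. At the start the top one of the stack, its underside 60 mm from the deck
- carton_middle: a sealed white card carton of glass slides, 56 x 82 x 30 mm, about 0.2 kg (0.14 to 0.28 kg); origin at the centre of its underside, x along its 56 mm side, y along its 82 mm side, z up through its lid. Graspable only across the 56 mm side. At the start the middle one of the stack, its underside 30 mm from the deck
- carton_bottom: a sealed white card carton of glass slides, 56 x 82 x 30 mm, about 0.2 kg (0.14 to 0.28 kg); origin at the centre of its underside, x along its 56 mm side, y along its 82 mm side, z up through its lid. Graspable only across the 56 mm side. At the start the bottom one of the stack, lying on the deck
- register: closed dark-green hardback register, 150 x 200 mm, 21 mm thick, lying on the worktop, not fixed, 0.6 kg; origin at the centre of its underside, x along its 150 mm side, y along its 200 mm side
- transformer: grey power supply of the room, fixed, 121 mm wide, 186 mm deep, 99 mm high, at the right behind the work; origin under its middle
- lancet_box: bystander: card box 62 x 100 x 50 mm, to the left of the work; origin at the centre of its underside
- tally: bystander: round hand tally counter 56 x 52 x 26 mm; origin under its middle
- calculator: bystander: pocket calculator 112 x 68 x 12 mm; origin under its middle
- tape_roll: bystander: roll of tape, 68 mm across, 19 mm high, lying flat; origin under its middle
Things that resemble listed ones, but are neither listed nor needed, are in the scene too. What is shaped like the carton_top but green or purple is not meant.

How it is judged:
By the outcome, as a careful person would: the job done as asked, in the order asked, and still so for the second after the job is handed in, with the robot touching nothing.
It also fails if it takes over 72 s, if anything falls off the work surface, if the arm or the gripper's body presses on something with over 40 N, if the wrist force passes 120 N, or if a joint passes its speed limit or range.

ROBOT

A 6-joint arm with a two-finger parallel gripper is mounted at the origin on a cart in front of the work surface, level with it; the furniture and walls round the work are solid. World frame = base frame: x ahead of the robot, y to its left, z up, the work surface at z = 0. Lengths are in m, angles in rad, forces in N, time in s.
With the tool pointing down it reaches from about 0.3 to 0.775 m from the base axis. Payload 14.6 kg.
Tool frame: the origin (TCP) lies between the finger pads; the fingertips stand ctrl.tip_extent ahead of it and the grasp point (between the pads) lies 3 mm ahead of it (ctrl.tip_extent is the distance from the TCP to the fingertips, in m); z points along the fingers, y is the line along which they close (so a half turn about z gives the same grasp; the last joint's range is limited). The gripper opens to 94 mm and grips with 3 to 60 N. Pads are 16 mm wide; open, the fingers measure 119 mm over their backs; the gripper's body (75 mm by 177 mm) begins 78 mm behind the grasp point.
Start: joints at [1.092, 0.3, 1.521, -0, 1.321, -0.067], TCP at [0.22, 0.504, 0.227] pointing down, gripper open.
Joint ranges: [-3.03, 3.03], [-0.79, 2.21], [0.23, 2.52], [-1.04, 4.18], [0, 3.07], [-2.55, 2.55]. Speed limits (rad/s): [2.22, 2.22, 2.57, 3.14, 3.14, 3.14].

INTERFACE

Orientations are given as [roll, pitch, yaw] about the fixed x, y, z axes, in that order (R = Rz(yaw) Ry(pitch) Rx(roll)).
In Python, from station import ctrl, eyes gives the robot as it stands. The module is installed in compiled form; this text tells all that it offers.
- The arm moves only by the shell command python3 -m crank 'ROWS' [OPENING] [FORCE]. ROWS is a JSON list of rows, 1 to 10 of them, each of 6 numbers: dx, dy, dz in m, then a rotation vector rx, ry, rz in rad; each row shifts and turns the commanded pose from where the row before left it, along the tool's axes as they then stand; what a row does not reach is not made up. A row lasts 1/10 s, in which the tool goes at most 0.05 m and 0.15 rad, less where a joint would pass 70% of its speed; a pose out of reach is approached as far as the arm can. OPENING is the finger opening in m, set as the command begins (- or left out keeps the last). The fingers move at their own pace and stop on an object; FORCE is the grip in N (left out, the last holds). Time passes only in rows, so rows that do not move let the fingers close. It prints the time, the measured TCP pose, the force, the opening and the grip force at its end.
- ctrl.get_obs(): the state, without advancing time (a new reading comes with each control period).
- eyes.camera(name): name is "scene" or "top"; returns a dict with "pixels" (400x640x3 uint8, blue, green, red), "fx", "fy", "cx", "cy" (pixels), "k1" (the pictures are not rectified: a ray, as slopes to the right and down, at radius r is drawn at 1 + k1 r^2 times it, then the intrinsics apply), "extrinsics" (4x4, takes a point from camera to world coordinates). Camera axes: x right, y up, looking along -z (the intrinsics and any distortion apply to the point x, -y, -z); pixel columns grow to the right and rows downward; lengths in m; the calibration is good to about 2 mm. A picture is of the moment at which its call begins. There is no depth.
- ctrl.hand_in(): hands the job in; it is judged then, once.
The state is a dict: "time_s": time; "qpos": joint angles; "joint_vel": joint speeds; "tau": joint torques, N m; "ee_pos": TCP position; "eef_rot": TCP orientation; "force": force on the tool from outside, world axes, zero at the start; "moment": the same for the moment, N m; "grip_width": finger opening in m; "grip_force": force on a finger pad.
Only numpy, scipy, OpenCV 4.12 (cv2) and the standard library are available. Lean on these libraries where they do the work, as an engineer would, in place of code of your own. Each camera call takes 0.05 s, during which the arm holds its last target. There are 200 camera calls.

## Working session

There is one attempt and no reset: what is moved stays moved. The work goes in short steps, Python scripts to look and compute and a shell command to move; the robot and the scene stay as the last step left them, time stands still between calls to the robot, and variables do not carry over. Pictures are saved under pics/ and viewed, at most 10 in all, crops included, and the job is handed in when it is done.

```bash
mkdir -p pics
python3 - <<'E'
from station import ctrl, eyes
import cv2,numpy as np
print(ctrl.get_obs(), ctrl.tip_extent)
for n in("scene","top"):
    c=eyes.camera(n); cv2.imwrite(f"pics/{n}0.png",c["pixels"]); print(n,{k:np.round(v,4).tolist() for k,v in c.items() if k!="pixels"})
E
```

```text
{'time_s': 0.0, 'qpos': array([ 1.09237934e+00,  3.00474126e-01,  1.52159886e+00,  4.47864995e-05,
        1.32072535e+00, -6.66070143e-02]), 'joint_vel': array([ 0.0011083 ,  0.00053593,  0.00157829, -0.00017265,  0.00145827,
        0.00020349]), 'tau': array([-1.25514340e-03, -5.31795502e+01, -3.52747858e+01,  7.07269949e-02,
        2.42416654e-02, -9.89131900e-05]), 'ee_pos': array([0.22002855, 0.50379768, 0.22687714]), 'eef_rot': array([-3.14039253e+00, -1.23531377e-04,  2.72977150e+00]), 'force': array([ 1.14888645, -0.17825449,  0.00345611]), 'moment': array([-0.03717808, -0.00648594,  0.00477222]), 'grip_force': 0.0, 'grip_width': 0.09382526522557769} 0.022
scene {'fx': 479.4907, 'fy': 479.4907, 'cx': 312.995, 'cy': 203.1783, 'k1': 0.0408, 'extrinsics': [[0.8685, 0.2501, -0.4279, -0.0167], [-0.4955, 0.4639, -0.7344, -0.8681], [0.0148, 0.8498, 0.5269, 0.7655], [0.0, 0.0, 0.0, 1.0]]}
top {'fx': 458.1997, 'fy': 458.1997, 'cx': 322.5924, 'cy': 202.5432, 'k1': -0.1306, 'extrinsics': [[0.0924, 0.9745, -0.2046, 0.2542], [-0.9957, 0.0915, -0.0137, 0.0662], [0.0053, 0.205, 0.9788, 1.5469], [0.0, 0.0, 0.0, 1.0]]}
```

View pics/scene0.png

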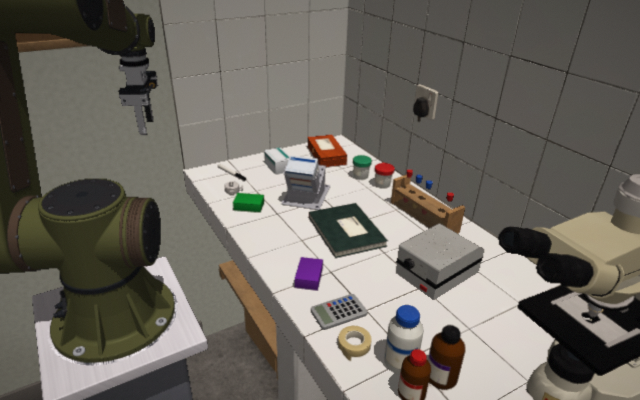

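View pics/top0.png

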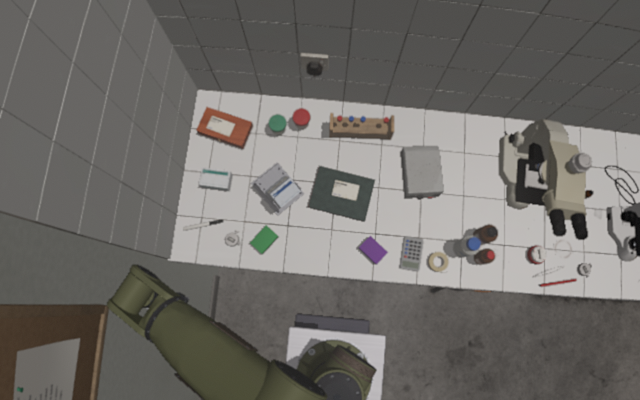

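The scene view shows the carton stack in the magazine at (305,172), the dark-green register at (347,228), and the decoys: green box (249,202), purple box (309,272), orange book (327,150) and lancet box (277,158). The top view shows the stack at (285,195) and the register at (342,193). I'll check the stack in one close crop.

```bash
cat > h.py <<'E'
import numpy as np, cv2
from scipy.spatial.transform import Rotation as R
def proj(c,P):
    E=np.array(c["extrinsics"]); p=(np.atleast_2d(P)-E[:3,3])@E[:3,:3]
    s=np.c_[p[:,0]/-p[:,2],-p[:,1]/-p[:,2]]; r2=(s**2).sum(1,keepdims=True)
    s=s*(1+c["k1"]*r2); return s*[c["fx"],c["fy"]]+[c["cx"],c["cy"]]
def unproj(c,uv,z):
    E=np.array(c["extrinsics"]); d=(np.atleast_2d(uv).astype(float)-[c["cx"],c["cy"]])/[c["fx"],c["fy"]]
    s=d.copy()
    for _ in range(20): s=d/(1+c["k1"]*(s**2).sum(1,keepdims=True))
    D=np.c_[s[:,0],-s[:,1],-np.ones(len(s))]@E[:3,:3].T
    t=(z-E[2,3])/D[:,2]; return E[:3,3]+D*t[:,None]
E
python3 - <<'E'
from h import *
a=cv2.imread("pics/scene0.png")[140:260,255:395]; b=cv2.imread("pics/top0.png")[155:225,245:385]
a=cv2.resize(a,None,fx=5,fy=5,interpolation=cv2.INTER_CUBIC)[:420+180-200]; b=cv2.resize(b,None,fx=5,fy=5,interpolation=cv2.INTER_CUBIC)
a=cv2.resize(cv2.imread("pics/scene0.png")[148:213,275:335],(554,600),interpolation=cv2.INTER_CUBIC)
cv2.imwrite("pics/a.png",a);cv2.imwrite("pics/b.png",b)
E
```

```text
(no output)
```

View pics/a.png

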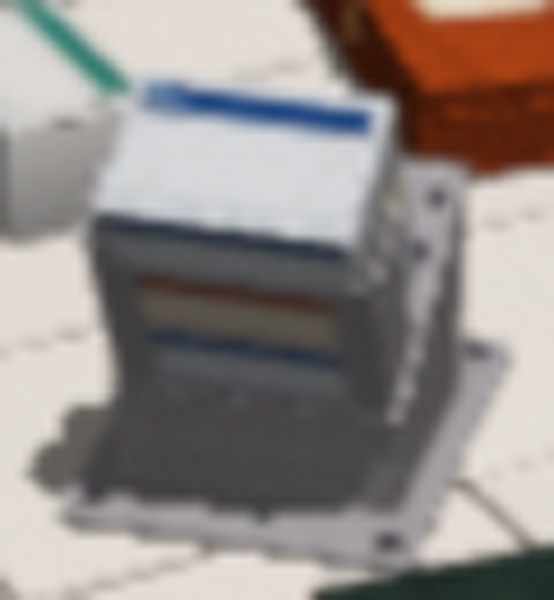

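View pics/b.png

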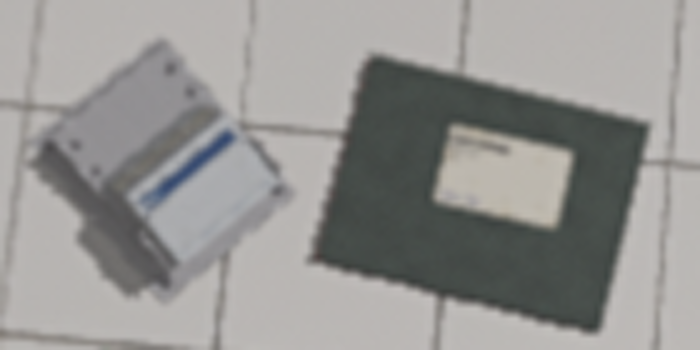

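The scene crop shows a white carton with a blue lid stripe on top of a red-striped and a blue-striped one, all in the magazine. The base plate corners are at (62,518), (402,565) and (510,352). The top crop shows the lid corners at about (228,122), (285,182), (180,268), (130,200) and the register corners at (370,55), (650,125), (600,332), (312,260). Next I fit the poses.

```bash
cat > fit.py <<'E'
from h import *
from scipy.optimize import least_squares
from station import eyes
S=eyes.camera("scene");T=eyes.camera("top")
fa=lambda L:np.array(L)/9.23+[275,148]-.5
fb=lambda L:np.array(L)/5+[245,155]-.5
Rs=R.from_euler('y',-26,degrees=True).as_matrix()
lid=np.array([[28,-41,90],[-28,-41,90],[-28,41,90],[28,41,90]])/1e3
base=np.array([[-89,60,3],[-89,-60,3],[61,-60,3]])/1e3
sl=fa([[392,100],[350,255],[97,215],[145,85]]);tl=fb([[228,122],[285,182],[180,268],[130,200]])
sb=fa([[62,518],[402,565],[510,352]]);tb=fb([[293,195]])
def f(p,full=False):
    M=R.from_euler('z',p[2]).as_matrix(); o=np.array([p[0],p[1],0])
    L=(lid@Rs.T+[p[3],0,.056])@M.T+o; B=base@M.T+o
    r=np.r_[proj(S,L)-sl,proj(T,L)-tl,proj(S,B)-sb,proj(T,B[1:2])-tb]
    return r if full else r.ravel()
x0=unproj(T,[[285,193]],.06)[0]
for yaw in(.5,-.5,1,):
    s=least_squares(f,[x0[0],x0[1],yaw,0],loss='soft_l1'); print(np.round(s.x,4),s.cost)
print(np.round(f(s.x,True),1).tolist())
p=s.x;M=R.from_euler('z',p[2]).as_matrix();print("seat",np.round(M@[p[3],0,.056]+[p[0],p[1],0],4),"yaw",p[2])
c=unproj(T,fb([[370,55],[650,125],[600,332],[312,260]]),.021);print("reg",np.round(c,3).tolist(),c.mean(0),np.arctan2(*(c[1]-c[0])[[1,0]]))
for n,uv,z in(("lancet",[215,180],.05),("tally",[232,238],.026),("green",[264,239],.03),("purple",[372,250],.03),("calc",[412,253],.012),("pen",[203,225],0),("orange",[232,142],.03),("bench front",[285,275],0),("trans",[405,190],.09)):print(n,np.round(unproj(T,[uv],z)[0],3))
E
python3 fit.py
```

```text
[ 0.6212  0.2618  0.8083 -0.0388] 4.014542308715427
[ 0.6212  0.2618  0.8083 -0.0388] 4.014542308685242
[ 0.6212  0.2618  0.8083 -0.0388] 4.014542308731079
[[0.2, 0.5], [0.4, -0.7], [-0.2, -0.1], [-0.5, -1.3], [-0.0, -0.5], [-0.8, 1.0], [0.5, 0.4], [-0.4, 0.5], [-0.4, -0.1], [1.6, 0.5], [0.6, -0.6], [0.6, -0.1]]
seat [0.5944 0.2337 0.056 ] yaw 0.8083467725145413
reg [[0.702, 0.114, 0.021], [0.671, -0.083, 0.021], [0.523, -0.059, 0.021], [0.554, 0.139, 0.021]] [0.61270852 0.02770225 0.021     ] -1.7302112242805547
lancet [0.611 0.458 0.05 ]
tally [0.423 0.379 0.026]
green [0.429 0.271 0.03 ]
purple [ 0.426 -0.091  0.03 ]
calc [ 0.43  -0.228  0.012]
pen [0.46 0.49 0.  ]
orange [0.757 0.423 0.03 ]
bench front [0.319 0.19  0.   ]
trans [ 0.626 -0.179  0.09 ]
```

```bash
cat > plan.py <<'E'
# plan.py FRAME x y z(mm, TCP in frame) N [zsq]: per-row constant twist reaching the pose; prints TCP in the seat frame too
import sys
from h import *
from station import ctrl
az=lambda a:R.from_euler('z',a)
tilt=R.from_euler('y',-26,degrees=True)
F={"seat":((.5944,.2337,.056),az(.8083)*tilt),"reg":((.6127,.0277,.021),az(-.159)),
   "A":((.43,.015,0),az(0)),"B":((.43,.14,0),az(0.25))}
TOOL=R.from_matrix(np.array([[0,1,0],[1,0,0],[0,0,-1]]).T)
o=ctrl.get_obs(); Rc=R.from_euler('xyz',o["eef_rot"]); pc=o["ee_pos"]
p0,Rf=F[sys.argv[1]]
print("t",round(o["time_s"],2),"in frame mm",np.round(Rf.inv().apply(pc-p0)*1e3,1),"force in frame",np.round(Rf.inv().apply(o["force"]),1),"grip",round(o["grip_width"]*1e3,1),round(o["grip_force"],1))
if len(sys.argv)>5:
    pt=np.array(p0)+Rf.apply(np.array(sys.argv[2:5],float)/1e3); Rt=Rf*TOOL; N=int(sys.argv[5])
    w=(Rc.inv()*Rt).as_rotvec()/N; K=sum((R.from_rotvec(w*k).as_matrix() for k in range(N)))
    v=np.linalg.solve(K,Rc.inv().apply(pt-pc)); print(N,"x",np.round(np.r_[v,w],4).tolist(),"|v|",np.linalg.norm(v).round(4),"|w|",np.linalg.norm(w).round(3))
    mid=pc+Rc.apply(sum(R.from_rotvec(w*k).apply(v) for k in range(N//2))); print("mid",mid.round(3),"end",pt.round(3),"now",pc.round(3))
E
python3 plan.py seat 1 0 155 16
```

```text
t 0.2 in frame mm [ 18.2 457.3 181.5] force in frame [ 0.1 -0.2 -0.4] grip 93.8 0.0
16 x [-0.0281, -0.006, 0.0011, -0.0281, -0.005, 0.0215] |v| 0.0288 |w| 0.036
mid [0.397 0.357 0.216] end [0.548 0.185 0.196] now [0.22  0.504 0.227]
```

```bash
python3 -m crank '[[-0.0281,-0.006,0.0011,-0.0281,-0.005,0.0215],[-0.0281,-0.006,0.0011,-0.0281,-0.005,0.0215],[-0.0281,-0.006,0.0011,-0.0281,-0.005,0.0215],[-0.0281,-0.006,0.0011,-0.0281,-0.005,0.0215],[-0.0281,-0.006,0.0011,-0.0281,-0.005,0.0215],[-0.0281,-0.006,0.0011,-0.0281,-0.005,0.0215],[-0.0281,-0.006,0.0011,-0.0281,-0.005,0.0215],[-0.0281,-0.006,0.0011,-0.0281,-0.005,0.0215]]' 0.094 10
python3 -m crank '[[-0.0281,-0.006,0.0011,-0.0281,-0.005,0.0215],[-0.0281,-0.006,0.0011,-0.0281,-0.005,0.0215],[-0.0281,-0.006,0.0011,-0.0281,-0.005,0.0215],[-0.0281,-0.006,0.0011,-0.0281,-0.005,0.0215],[-0.0281,-0.006,0.0011,-0.0281,-0.005,0.0215],[-0.0281,-0.006,0.0011,-0.0281,-0.005,0.0215],[-0.0281,-0.006,0.0011,-0.0281,-0.005,0.0215],[-0.0281,-0.006,0.0011,-0.0281,-0.005,0.0215],[0,0,0,0,0,0]]'
python3 plan.py seat 1 0 87 3
python3 - <<'E'
from h import *
from station import eyes
c=eyes.camera("scene");a=c["pixels"][120:220,260:360]
Rs=R.from_euler('z',.8083)*R.from_euler('y',-26,degrees=True)
I=c["pixels"].copy()
b=eyes.camera("top");J=b["pixels"][160:225,250:320]
out=np.hstack([cv2.resize(a,(420,420),interpolation=cv2.INTER_CUBIC),cv2.resize(J,(380,420),interpolation=cv2.INTER_CUBIC)])
cv2.imwrite("pics/c.png",out)
E
```

```text
time_s: 1.0
ee_pos: [0.3975, 0.3565, 0.2166]
eef_rot: [2.913, 0.02, 2.554]
force: [1.0, 0.5, 0.1]
grip_width: 0.0939
grip_force: 0.0
time_s: 1.9
ee_pos: [0.5487, 0.1829, 0.1955]
eef_rot: [2.688, -0.0, 2.376]
force: [-0.3, 0.3, -0.5]
grip_width: 0.094
grip_force: 0.0
t 1.9 in frame mm [ -0.3  -2.  155.3] force in frame [-0.2  0.4 -0.5] grip 94.0 0.0
3 x [0.0007, 0.0004, 0.0228, 0.0001, 0.0004, -0.0009] |v| 0.0228 |w| 0.001
mid [0.555 0.191 0.175] end [0.569 0.207 0.135] now [0.549 0.183 0.195]
```

View pics/c.png

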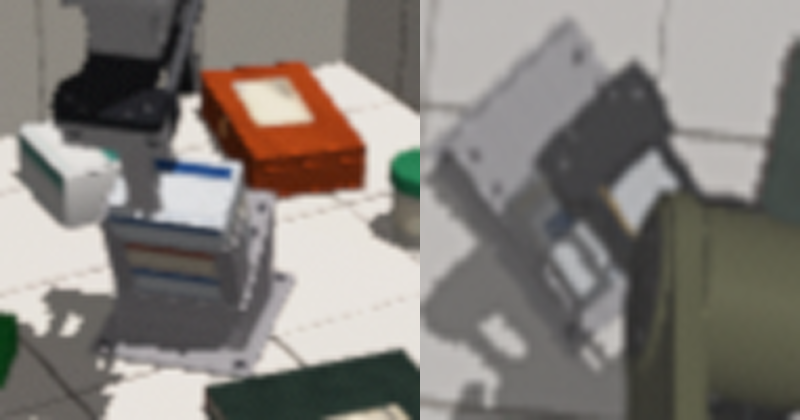

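The tool is centred over the top carton. Next: descend, grip, and lift along the deck normal.

```bash
python3 -m crank '[[0.0005,0.0003,0.015,0,0,0],[0.0005,0.0003,0.015,0,0,0],[0.0005,0.0003,0.015,0,0,0],[0.0005,0.0003,0.013,0,0,0],[0,0,0.01,0,0,0],[0,0,0,0,0,0]]' 0.094
python3 plan.py seat 1 0 87 1
python3 -m crank '[[0,0,0,0,0,0],[0,0,0,0,0,0],[0,0,0,0,0,0],[0,0,0,0,0,0],[0,0,0,0,0,0],[0,0,0,0,0,0]]' 0.05 15
python3 plan.py seat 1 0 180 5
```

```text
time_s: 2.6
ee_pos: [0.5673, 0.2095, 0.134]
eef_rot: [2.689, -0.001, 2.38]
force: [0.3, -0.2, 0.2]
grip_width: 0.0941
grip_force: 0.0
t 2.6 in frame mm [ 1.6  2.9 86. ] force in frame [ 0.1 -0.3  0.1] grip 94.1 0.0
1 x [-0.0029, -0.0006, -0.001, -0.0014, -0.0013, 0.0006] |v| 0.0031 |w| 0.002
time_s: 3.2
ee_pos: [0.5676, 0.209, 0.136]
eef_rot: [2.687, 0.001, 2.38]
force: [-2.2, -0.7, 2.7]
grip_width: 0.0559
grip_force: 15.0
t 3.2 in frame mm [ 2.4  2.3 87.9] force in frame [-0.7  1.1  3.3] grip 55.9 15.0
5 x [-0.0005, -0.0003, -0.0184, 0.0002, 0.0001, 0.0001] |v| 0.0184 |w| 0.0
mid [0.557 0.196 0.169] end [0.541 0.177 0.218] now [0.568 0.209 0.136]Traceback (most recent call last):
  File "plan.py", line 17, in <module>
    mid=pc+Rc.apply(sum(R.from_rotvec(w*k).apply(v) for k in range(N//2))); print("mid",mid.round(3),"end",pt.round(3),"now",pc.round(3))
           ~~~~~~~~^^^^^^^^^^^^^^^^^^^^^^^^^^^^^^^^^^^^^^^^^^^^^^^^^^^^^^^
  File "scipy/spatial/transform/_rotation.pyx", line 2579, in scipy.spatial.transform._rotation.Rotation.apply
IndexError: tuple index out of range
```

```bash
sed -i 's/range(N\/\/2))); print/range(max(1,N\/\/2)))); print/' plan.py
python3 -m crank '[[0,0,-0.006,0,0,0],[0,0,-0.01,0,0,0],[0,0,-0.015,0,0,0],[0,0,-0.015,0,0,0],[0,0,-0.012,0,0,0],[0,0,-0.006,0,0,0],[0,0,0,0,0,0]]'
python3 plan.py A 0 0 130 12; python3 plan.py seat
```

```text
time_s: 3.9
ee_pos: [0.5483, 0.1885, 0.1945]
eef_rot: [2.686, 0.002, 2.379]
force: [0.8, 1.0, -2.1]
grip_width: 0.0559
grip_force: 15.0
t 3.9 in frame mm [118.3 173.5 194.5] force in frame [ 0.8  1.  -2.1] grip 55.9 15.0
12 x [-0.0095, -0.0164, 0.0012, 0.0359, -0.0152, 0.0662] |v| 0.019 |w| 0.077
mid [0.51  0.091 0.152] end [0.43  0.015 0.13 ] now [0.548 0.189 0.194]
t 3.9 in frame mm [  2.7   2.1 152.7] force in frame [ 0.2  0.1 -2.5] grip 55.9 15.0
```

```bash
python3 -m crank '[[-0.0095,-0.0164,0.0012,0.0359,-0.0152,0.0662],[-0.0095,-0.0164,0.0012,0.0359,-0.0152,0.0662],[-0.0095,-0.0164,0.0012,0.0359,-0.0152,0.0662],[-0.0095,-0.0164,0.0012,0.0359,-0.0152,0.0662],[-0.0095,-0.0164,0.0012,0.0359,-0.0152,0.0662],[-0.0095,-0.0164,0.0012,0.0359,-0.0152,0.0662]]'
python3 -m crank '[[-0.0095,-0.0164,0.0012,0.0359,-0.0152,0.0662],[-0.0095,-0.0164,0.0012,0.0359,-0.0152,0.0662],[-0.0095,-0.0164,0.0012,0.0359,-0.0152,0.0662],[-0.0095,-0.0164,0.0012,0.0359,-0.0152,0.0662],[-0.0095,-0.0164,0.0012,0.0359,-0.0152,0.0662],[-0.0095,-0.0164,0.0012,0.0359,-0.0152,0.0662],[0,0,0,0,0,0]]'
python3 plan.py A 0 0 34 8
```

```text
time_s: 4.5
ee_pos: [0.5097, 0.0908, 0.1495]
eef_rot: [2.918, -0.047, 1.973]
force: [0.0, 0.7, -1.1]
grip_width: 0.0557
grip_force: 15.0
time_s: 5.2
ee_pos: [0.4292, 0.0145, 0.128]
eef_rot: [-3.138, 0.0, 1.57]
force: [0.6, -0.0, -0.8]
grip_width: 0.0557
grip_force: 15.0
t 5.2 in frame mm [ -0.8  -0.5 128. ] force in frame [ 0.6 -0.  -0.8] grip 55.7 15.0
8 x [0.0001, 0.0001, 0.0117, -0.0004, 0.0, -0.0001] |v| 0.0117 |w| 0.0
mid [0.43  0.015 0.081] end [0.43  0.015 0.034] now [0.429 0.015 0.128]
```

```bash
python3 -m crank '[[0,0,0.02,0,0,0],[0,0,0.025,0,0,0],[0,0,0.025,0,0,0],[0,0,0.018,0,0,0],[0,0,0.006,0,0,0],[0,0,0.002,0,0,0],[0,0,0.001,0,0,0],[0,0,0,0,0,0]]'
python3 plan.py A
python3 -m crank '[[0,0,0.001,0,0,0],[0,0,0,0,0,0]]'|grep -E "force|ee"
python3 -m crank '[[0,0,0.001,0,0,0],[0,0,0,0,0,0]]'|grep -E "force|ee"
python3 -m crank '[[0,0,0.001,0,0,0],[0,0,0,0,0,0]]'|grep -E "force|ee"
```

```text
time_s: 6.0
ee_pos: [0.4304, 0.015, 0.0322]
eef_rot: [-3.141, -0.0, 1.572]
force: [-0.2, 0.1, -2.5]
grip_width: 0.0558
grip_force: 15.0
t 6.0 in frame mm [ 0.4 -0.  32.2] force in frame [-0.2  0.1 -2.5] grip 55.8 15.0
ee_pos: [0.43, 0.0149, 0.0309]
eef_rot: [-3.141, -0.0, 1.571]
force: [0.3, 0.7, -1.0]
grip_force: 15.0
ee_pos: [0.4298, 0.0149, 0.0296]
eef_rot: [-3.14, -0.0, 1.571]
force: [0.6, 0.3, -2.7]
grip_force: 15.0
ee_pos: [0.4299, 0.0149, 0.0286]
eef_rot: [-3.14, -0.0, 1.571]
force: [0.1, 0.5, -0.4]
grip_force: 15.0
```

```bash
for i in 1 2; do python3 -m crank '[[0,0,0.0008,0,0,0],[0,0,0,0,0,0]]'|grep -E "^force|ee_"; done
```

```text
ee_pos: [0.4299, 0.0149, 0.0283]
force: [-5.2, -1.8, 11.1]
ee_pos: [0.4299, 0.0149, 0.0277]
force: [-7.0, -0.4, 16.6]
```

```bash
python3 -m crank '[[0,0,-0.001,0,0,0],[0,0,0,0,0,0],[0,0,0,0,0,0],[0,0,0,0,0,0]]' 0.094
python3 -m crank '[[0,0,-0.01,0,0,0],[0,0,-0.03,0,0,0],[0,0,-0.04,0,0,0],[0,0,-0.03,0,0,0]]'
python3 plan.py seat 1 2 125 12
```

```text
time_s: 7.4
ee_pos: [0.4298, 0.0149, 0.0278]
eef_rot: [-3.14, -0.0, 1.571]
force: [0.1, 0.4, -0.5]
grip_width: 0.0844
grip_force: 0.0
time_s: 7.8
ee_pos: [0.4301, 0.0149, 0.1406]
eef_rot: [-3.142, -0.0, 1.571]
force: [-0.4, -0.8, 0.0]
grip_width: 0.0937
grip_force: 0.0
t 7.8 in frame mm [-207.1  -32.3  195.2] force in frame [-0.7 -0.3  0.4] grip 93.7 0.0
12 x [0.0107, 0.0158, 0.0013, -0.0357, 0.0153, -0.0661] |v| 0.0192 |w| 0.077
mid [0.513 0.093 0.144] end [0.556 0.196 0.169] now [0.43  0.015 0.141]
```

```bash
python3 -m crank '[[0.0107,0.0158,0.0013,-0.0357,0.0153,-0.0661],[0.0107,0.0158,0.0013,-0.0357,0.0153,-0.0661],[0.0107,0.0158,0.0013,-0.0357,0.0153,-0.0661],[0.0107,0.0158,0.0013,-0.0357,0.0153,-0.0661],[0.0107,0.0158,0.0013,-0.0357,0.0153,-0.0661],[0.0107,0.0158,0.0013,-0.0357,0.0153,-0.0661]]' >/dev/null
python3 -m crank '[[0.0107,0.0158,0.0013,-0.0357,0.0153,-0.0661],[0.0107,0.0158,0.0013,-0.0357,0.0153,-0.0661],[0.0107,0.0158,0.0013,-0.0357,0.0153,-0.0661],[0.0107,0.0158,0.0013,-0.0357,0.0153,-0.0661],[0.0107,0.0158,0.0013,-0.0357,0.0153,-0.0661],[0.0107,0.0158,0.0013,-0.0357,0.0153,-0.0661],[0,0,0,0,0,0]]' >/dev/null
python3 plan.py seat 1.5 2 57 5
```

```text
t 9.1 in frame mm [1.000e-01 2.800e+00 1.227e+02] force in frame [-0.1  0.1  0.2] grip 94.3 0.0
5 x [-0.0002, 0.0003, 0.0131, 0.0001, -0.0004, 0.0003] |v| 0.0132 |w| 0.0
mid [0.564 0.205 0.143] end [0.577 0.218 0.108] now [0.555 0.197 0.166]
```

```bash
python3 -m crank '[[-0.0002,0.0003,0.014,0,0,0],[-0.0002,0.0003,0.018,0,0,0],[-0.0002,0.0003,0.018,0,0,0],[-0.0002,0.0003,0.011,0,0,0],[0,0,0.0045,0,0,0],[0,0,0,0,0,0]]' >/dev/null
python3 plan.py seat 1.5 2 57 1
python3 -m crank '[[0,0,0,0,0,0],[0,0,0,0,0,0],[0,0,0,0,0,0],[0,0,0,0,0,0],[0,0,0,0,0,0],[0,0,0,0,0,0]]' 0.05 15|grep -E "gri"
python3 plan.py seat 1 2 57 1
```

```text
t 9.7 in frame mm [-0.3  1.4 56.2] force in frame [0.1 0.7 0.8] grip 94.2 0.0
1 x [0.0006, 0.0018, -0.0008, -0.0022, -0.0019, -0.0018] |v| 0.0021 |w| 0.003
mid [0.577 0.218 0.108] end [0.577 0.218 0.108] now [0.576 0.217 0.106]
grip_width: 0.0559
grip_force: 15.0
t 10.3 in frame mm [ 1.4  1.2 57.2] force in frame [ 6.8  0.7 -1.9] grip 55.9 15.0
1 x [0.0008, -0.0004, 0.0002, 0.0013, -0.0003, -0.0007] |v| 0.0009 |w| 0.002
mid [0.576 0.218 0.108] end [0.576 0.218 0.108] now [0.577 0.217 0.108]
```

```bash
python3 -m crank '[[0,0.0015,0,0,0,0],[0,0,0,0,0,0]]'|grep ee_; python3 plan.py seat
python3 -m crank '[[0,0,-0.006,0,0,0],[0,0,-0.012,0,0,0],[0,0,-0.018,0,0,0],[0,0,-0.018,0,0,0],[0,0,-0.016,0,0,0],[0,0,-0.012,0,0,0],[0,0,-0.006,0,0,0],[0,0,0,0,0,0]]'|grep ee_
python3 plan.py seat;python3 plan.py B 0 0 110 10
```

```text
ee_pos: [0.5772, 0.2176, 0.1079]
t 10.5 in frame mm [ 1.6  1.3 57. ] force in frame [-0.9 -0.9  7. ] grip 55.7 15.0
ee_pos: [0.5507, 0.1897, 0.1874]
t 11.3 in frame mm [  1.9   1.2 145.3] force in frame [-1.4  0.5 -1.2] grip 55.8 15.0
t 11.3 in frame mm [129.2  18.3 187.4] force in frame [-0.9  0.1 -1.8] grip 55.8 15.0
10 x [0.0019, -0.0147, 0.0044, 0.0441, -0.0128, 0.0548] |v| 0.0154 |w| 0.071
mid [0.498 0.159 0.141] end [0.43 0.14 0.11] now [0.551 0.19  0.187]
```

```bash
python3 -m crank '[[0.0019,-0.0147,0.0044,0.0441,-0.0128,0.0548],[0.0019,-0.0147,0.0044,0.0441,-0.0128,0.0548],[0.0019,-0.0147,0.0044,0.0441,-0.0128,0.0548],[0.0019,-0.0147,0.0044,0.0441,-0.0128,0.0548],[0.0019,-0.0147,0.0044,0.0441,-0.0128,0.0548],[0.0019,-0.0147,0.0044,0.0441,-0.0128,0.0548],[0.0019,-0.0147,0.0044,0.0441,-0.0128,0.0548],[0.0019,-0.0147,0.0044,0.0441,-0.0128,0.0548],[0.0019,-0.0147,0.0044,0.0441,-0.0128,0.0548],[0.0019,-0.0147,0.0044,0.0441,-0.0128,0.0548]]' |grep ee_
python3 -m crank '[[0,0,0,0,0,0]]'|grep eef; python3 plan.py B 0 0 31 5
```

```text
ee_pos: [0.4289, 0.1405, 0.1082]
eef_rot: [-3.138, 0.0, 1.821]
t 12.4 in frame mm [ -1.2   1.  108. ] force in frame [ 0.  -0.2 -1.7] grip 55.5 15.0
5 x [-0.0002, 0.0003, 0.0154, -0.0007, 0.0001, -0.0] |v| 0.0154 |w| 0.001
mid [0.429 0.14  0.077] end [0.43  0.14  0.031] now [0.429 0.141 0.108]
```

```bash
python3 -m crank '[[0,0,0.02,0,0,0],[0,0,0.025,0,0,0],[0,0,0.02,0,0,0],[0,0,0.009,0,0,0],[0,0,0.003,0,0,0],[0,0,0.001,0,0,0],[0,0,0,0,0,0]]' |grep -E "ee_|^force"
for i in 1 2; do python3 -m crank '[[0,0,0.0008,0,0,0],[0,0,0,0,0,0]]'|grep -E "^force|ee_"; done
```

```text
ee_pos: [0.4302, 0.1406, 0.0318]
force: [0.4, 0.7, -2.2]
ee_pos: [0.4299, 0.1406, 0.0308]
force: [-0.1, 0.9, -2.3]
ee_pos: [0.4297, 0.1405, 0.0296]
force: [-0.4, -0.1, -2.3]
```

```bash
for i in 1 2; do python3 -m crank '[[0,0,0.0008,0,0,0],[0,0,0,0,0,0]]'|grep -E "^force|ee_"; done
```

```text
ee_pos: [0.4296, 0.1405, 0.0286]
force: [-0.2, -0.1, -1.1]
ee_pos: [0.4297, 0.1405, 0.028]
force: [0.7, -1.0, -0.5]
```

```bash
python3 -m crank '[[0,0,0.0006,0,0,0],[0,0,0,0,0,0]]'|grep -E "^force|ee_"
python3 -m crank '[[0,0,0,0,0,0],[0,0,0,0,0,0],[0,0,0,0,0,0],[0,0,0,0,0,0]]' 0.094|grep -E "gri"
python3 -m crank '[[0,0,-0.01,0,0,0],[0,0,-0.03,0,0,0],[0,0,-0.04,0,0,0],[0,0,-0.03,0,0,0]]'>/dev/null
python3 plan.py seat 2 1.5 100 10
```

```text
ee_pos: [0.4298, 0.1405, 0.0276]
force: [-1.1, -0.7, 5.1]
grip_width: 0.0842
grip_force: 0.0
t 14.9 in frame mm [-125.8   54.7  154.9] force in frame [-0.4  0.  -0.1] grip 94.2 0.0
10 x [-0.0008, 0.015, 0.0024, -0.0441, 0.0127, -0.0548] |v| 0.0152 |w| 0.072
mid [0.502 0.163 0.135] end [0.564 0.204 0.147] now [0.43  0.141 0.14 ]
```

```bash
python3 -m crank '[[-0.0008,0.015,0.0024,-0.0441,0.0127,-0.0548],[-0.0008,0.015,0.0024,-0.0441,0.0127,-0.0548],[-0.0008,0.015,0.0024,-0.0441,0.0127,-0.0548],[-0.0008,0.015,0.0024,-0.0441,0.0127,-0.0548],[-0.0008,0.015,0.0024,-0.0441,0.0127,-0.0548],[-0.0008,0.015,0.0024,-0.0441,0.0127,-0.0548],[-0.0008,0.015,0.0024,-0.0441,0.0127,-0.0548],[-0.0008,0.015,0.0024,-0.0441,0.0127,-0.0548],[-0.0008,0.015,0.0024,-0.0441,0.0127,-0.0548],[-0.0008,0.015,0.0024,-0.0441,0.0127,-0.0548]]' |grep ee_
python3 -m crank '[[0,0,0,0,0,0]]'>/dev/null; python3 plan.py seat 2.5 1 27 1
```

```text
ee_pos: [0.5645, 0.205, 0.1447]
t 16.0 in frame mm [ 1.5  1.7 97.8] force in frame [-0.6 -0.2 -0.1] grip 94.3 0.0
1 x [-0.0007, 0.001, 0.0708, 0.0, -0.0006, 0.0002] |v| 0.0708 |w| 0.001
mid [0.587 0.227 0.081] end [0.587 0.227 0.081] now [0.564 0.205 0.145]
```

```bash
python3 -m crank '[[-0.0003,0.0003,0.014,0,0,0],[-0.0002,0.0003,0.018,0,0,0],[-0.0002,0.0003,0.018,0,0,0],[0,0.0003,0.012,0,0,0],[0,0,0.005,0,0,0],[0,0,0.0025,0,0,0],[0,0,0,0,0,0]]' |grep -E "^force"
python3 plan.py seat 2.5 1 27 1
python3 -m crank '[[0,0,0,0,0,0],[0,0,0,0,0,0],[0,0,0,0,0,0],[0,0,0,0,0,0],[0,0,0,0,0,0],[0,0,0,0,0,0]]' 0.05 15|grep -E "gri"
python3 plan.py seat 1 2 57 1
```

```text
force: [-0.2, 0.4, 0.7]
t 16.7 in frame mm [ 1.9  1.2 28. ] force in frame [0.4 0.4 0.5] grip 94.2 0.0
1 x [-0.0002, 0.0006, 0.001, -0.0014, -0.0004, -0.0009] |v| 0.0012 |w| 0.002
mid [0.587 0.227 0.081] end [0.587 0.227 0.081] now [0.586 0.227 0.082]
grip_width: 0.0558
grip_force: 15.0
t 17.3 in frame mm [ 1.9  1.2 28. ] force in frame [ 0.1 -0.   1.5] grip 55.8 15.0
1 x [0.0008, -0.0009, -0.029, -0.0013, -0.0005, -0.0008] |v| 0.029 |w| 0.002
mid [0.576 0.218 0.108] end [0.576 0.218 0.108] now [0.586 0.227 0.082]
```

```bash
python3 -m crank '[[0,0,-0.006,0,0,0],[0,0,-0.012,0,0,0],[0,0,-0.018,0,0,0],[0,0,-0.02,0,0,0],[0,0,-0.02,0,0,0],[0,0,-0.018,0,0,0],[0,0,-0.012,0,0,0],[0,0,-0.006,0,0,0],[0,0,0,0,0,0]]'|grep ee_
python3 plan.py seat;python3 plan.py reg 0 0 100 12
```

```text
ee_pos: [0.5524, 0.1913, 0.1832]
t 18.2 in frame mm [  2.2   1.  140.5] force in frame [-0.2 -0.7 -1.7] grip 56.1 15.0
t 18.2 in frame mm [-85.4 152.  162.2] force in frame [ 0.9  0.1 -1.6] grip 56.1 15.0
12 x [-0.0155, -0.0013, 0.0045, 0.0347, -0.0183, 0.0791] |v| 0.0162 |w| 0.088
mid [0.606 0.118 0.152] end [0.613 0.028 0.121] now [0.552 0.191 0.183]
```

```bash
python3 plan.py reg 0 0 135 12
```

```text
t 18.2 in frame mm [-85.4 152.  162.2] force in frame [ 0.9  0.1 -1.6] grip 56.1 15.0
12 x [-0.0153, -0.0006, 0.0016, 0.0347, -0.0183, 0.0791] |v| 0.0153 |w| 0.088
mid [0.604 0.117 0.17 ] end [0.613 0.028 0.156] now [0.552 0.191 0.183]
```

```bash
python3 -m crank '[[-0.0153,-0.0006,0.0016,0.0347,-0.0183,0.0791],[-0.0153,-0.0006,0.0016,0.0347,-0.0183,0.0791],[-0.0153,-0.0006,0.0016,0.0347,-0.0183,0.0791],[-0.0153,-0.0006,0.0016,0.0347,-0.0183,0.0791],[-0.0153,-0.0006,0.0016,0.0347,-0.0183,0.0791],[-0.0153,-0.0006,0.0016,0.0347,-0.0183,0.0791]]'|grep ee_
python3 -m crank '[[-0.0153,-0.0006,0.0016,0.0347,-0.0183,0.0791],[-0.0153,-0.0006,0.0016,0.0347,-0.0183,0.0791],[-0.0153,-0.0006,0.0016,0.0347,-0.0183,0.0791],[-0.0153,-0.0006,0.0016,0.0347,-0.0183,0.0791],[-0.0153,-0.0006,0.0016,0.0347,-0.0183,0.0791],[-0.0153,-0.0006,0.0016,0.0347,-0.0183,0.0791],[0,0,0,0,0,0]]'|grep -E "ee"
python3 plan.py reg 0 0 32 8
```

```text
ee_pos: [0.6042, 0.1169, 0.1681]
ee_pos: [0.6128, 0.0263, 0.1541]
eef_rot: [-3.139, 0.001, 1.41]
t 19.5 in frame mm [  0.3  -1.3 133.1] force in frame [ 0.2  0.1 -2.3] grip 55.9 15.0
8 x [0.0002, -0.0, 0.0126, -0.0003, 0.0001, -0.0003] |v| 0.0126 |w| 0.0
mid [0.613 0.027 0.104] end [0.613 0.028 0.053] now [0.613 0.026 0.154]
```

```bash
python3 -m crank '[[0.0004,0,0.02,0,0,0],[0.0004,0,0.025,0,0,0],[0.0004,0,0.025,0,0,0],[0,0,0.018,0,0,0],[0,0,0.008,0,0,0],[0,0,0.003,0,0,0],[0,0,0.002,0,0,0],[0,0,0,0,0,0]]' |grep -E "ee_|^force"
for i in 1 2 ; do python3 -m crank '[[0,0,0.0008,0,0,0],[0,0,0,0,0,0]]'|grep -E "^force|ee_"; done
```

```text
ee_pos: [0.6133, 0.0286, 0.0552]
force: [0.5, 0.2, -2.0]
ee_pos: [0.6132, 0.0285, 0.0543]
force: [-0.2, 0.1, -2.7]
ee_pos: [0.6129, 0.0284, 0.0531]
force: [0.4, 0.1, -2.1]
```

```bash
python3 -m crank '[[0,0,0.0007,0,0,0],[0,0,0,0,0,0]]'|grep -E "^force|ee_"
```

```text
ee_pos: [0.6129, 0.0284, 0.0522]
force: [-0.4, 0.7, -1.5]
```

```bash
python3 -m crank '[[0,0,0.001,0,0,0],[0,0,0.0007,0,0,0],[0,0,0,0,0,0]]'|grep -E "^force|ee_"
python3 -m crank '[[0,0,0.0006,0,0,0],[0,0,0,0,0,0]]'|grep -E "^force|ee_"
```

```text
ee_pos: [0.6129, 0.0284, 0.0504]
force: [-0.2, 0.4, -1.8]
ee_pos: [0.613, 0.0284, 0.0501]
force: [-0.2, -0.4, -0.1]
```

```bash
python3 -m crank '[[0,0,0.0006,0,0,0],[0,0,0,0,0,0]]'|grep -E "^force|ee_"
```

```text
ee_pos: [0.6131, 0.0284, 0.05]
force: [-2.4, -0.1, 4.4]
```

```bash
python3 -m crank '[[0,0,0,0,0,0],[0,0,0,0,0,0],[0,0,0,0,0,0],[0,0,0,0,0,0]]' 0.094|grep -E "gri"
python3 -m crank '[[0,0,-0.01,0,0,0],[0,0,-0.025,0,0,0],[0,0,-0.03,0,0,0],[0,0,-0.025,0,0,0]]'>/dev/null
python3 plan.py B 0 0.5 85 10
```

```text
grip_width: 0.0846
grip_force: 0.0
t 22.4 in frame mm [ 149.9 -153.4  141.7] force in frame [-0.4  0.4 -0.4] grip 93.9 0.0
10 x [0.0117, -0.0182, 0.0057, 0.0001, 0.0, -0.0409] |v| 0.0224 |w| 0.041
mid [0.527 0.094 0.113] end [0.43  0.14  0.085] now [0.613 0.028 0.142]
```

```bash
python3 -m crank '[[0.0117,-0.0182,0.0057,0,0,-0.0409],[0.0117,-0.0182,0.0057,0,0,-0.0409],[0.0117,-0.0182,0.0057,0,0,-0.0409],[0.0117,-0.0182,0.0057,0,0,-0.0409],[0.0117,-0.0182,0.0057,0,0,-0.0409],[0.0117,-0.0182,0.0057,0,0,-0.0409],[0.0117,-0.0182,0.0057,0,0,-0.0409],[0.0117,-0.0182,0.0057,0,0,-0.0409],[0.0117,-0.0182,0.0057,0,0,-0.0409],[0.0117,-0.0182,0.0057,0,0,-0.0409]]'|grep ee_
python3 -m crank '[[0,0,0,0,0,0]]'>/dev/null; python3 plan.py B 0 0.5 27.8 4
python3 - <<'E'
from h import *
from station import eyes
c=eyes.camera("scene");a=c["pixels"][130:290,230:400]
b=eyes.camera("top");J=b["pixels"][150:275,230:390]
cv2.imwrite("pics/d.png",np.hstack([cv2.resize(a,(390,367)),cv2.resize(J,(410,320)) [:367].copy() if 0 else cv2.resize(J,(410,367))]))
E
```

```text
ee_pos: [0.4288, 0.1404, 0.0829]
t 23.5 in frame mm [-2.2  1.1 82.5] force in frame [0.5 0.3 0.2] grip 94.2 0.0
4 x [-0.0002, 0.0006, 0.0137, -0.0003, 0.0001, 0.0007] |v| 0.0137 |w| 0.001
mid [0.429 0.141 0.055] end [0.43  0.14  0.028] now [0.428 0.141 0.082]
```

View pics/d.png

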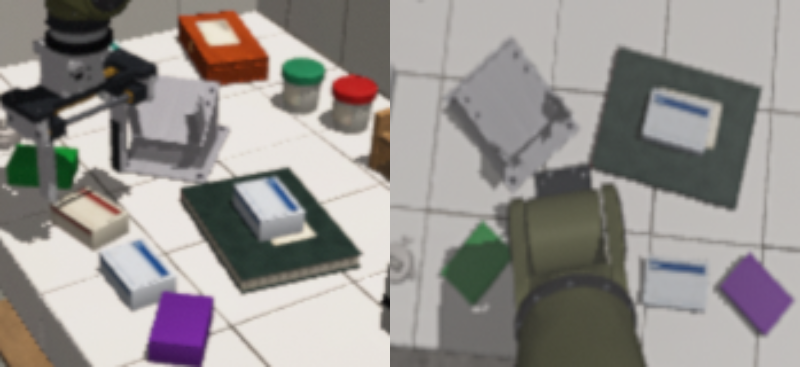

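The bottom carton lies flat on the middle of the register, near (682,118) in the right half. The middle carton (red stripe, left half (92,217)) and the top carton (left half (135,270)) lie flat on the worktop. Next I pick up the middle carton again.

```bash
python3 -m crank '[[-0.0004,0.0008,0.014,0,0,0],[0,0.0005,0.018,0,0,0],[0,0.0005,0.013,0,0,0],[0,0,0.007,0,0,0],[0,0,0.0025,0,0,0],[0,0,0,0,0,0]]' |grep -E "^force|ee_"
python3 -m crank '[[0,0,0,0,0,0],[0,0,0,0,0,0],[0,0,0,0,0,0],[0,0,0,0,0,0],[0,0,0,0,0,0],[0,0,0,0,0,0]]' 0.05 15
python3 plan.py B
```

```text
ee_pos: [0.4316, 0.14, 0.0281]
force: [0.7, 0.3, 0.1]
time_s: 24.8
ee_pos: [0.4311, 0.1401, 0.028]
eef_rot: [-3.141, 0.0, 1.821]
force: [-1.7, -0.2, 1.4]
grip_width: 0.056
grip_force: 15.0
t 24.8 in frame mm [ 1.1 -0.2 28. ] force in frame [-1.7  0.3  1.4] grip 56.0 15.0
```

```bash
python3 -m crank '[[0,0,-0.008,0,0,0],[0,0,-0.018,0,0,0],[0,0,-0.03,0,0,0],[0,0,-0.035,0,0,0],[0,0,-0.03,0,0,0],[0,0,-0.018,0,0,0],[0,0,0,0,0,0]]'|grep ee_
python3 plan.py seat 5 0.5 125 10
```

```text
ee_pos: [0.432, 0.1403, 0.1693]
t 25.5 in frame mm [-111.8   52.9  180.6] force in frame [-0.8 -0.  -1.6] grip 55.9 15.0
10 x [-0.0011, 0.0139, 0.0028, -0.0438, 0.0128, -0.0548] |v| 0.0143 |w| 0.071
mid [0.5   0.16  0.162] end [0.559 0.198 0.171] now [0.432 0.14  0.169]
```

```bash
python3 -m crank '[[-0.0011,0.0139,0.0028,-0.0438,0.0128,-0.0548],[-0.0011,0.0139,0.0028,-0.0438,0.0128,-0.0548],[-0.0011,0.0139,0.0028,-0.0438,0.0128,-0.0548],[-0.0011,0.0139,0.0028,-0.0438,0.0128,-0.0548],[-0.0011,0.0139,0.0028,-0.0438,0.0128,-0.0548],[-0.0011,0.0139,0.0028,-0.0438,0.0128,-0.0548],[-0.0011,0.0139,0.0028,-0.0438,0.0128,-0.0548],[-0.0011,0.0139,0.0028,-0.0438,0.0128,-0.0548],[-0.0011,0.0139,0.0028,-0.0438,0.0128,-0.0548],[-0.0011,0.0139,0.0028,-0.0438,0.0128,-0.0548]]'|grep ee_
python3 -m crank '[[0,0,0,0,0,0],[0,0,0,0,0,0]]'>/dev/null; python3 plan.py seat 5 0.5 60 4
```

```text
ee_pos: [0.558, 0.1973, 0.1656]
t 26.7 in frame mm [  1.3   1.2 121.7] force in frame [-0.7  0.5 -1.4] grip 56.0 15.0
4 x [-0.0002, 0.001, 0.0154, -0.0016, -0.0007, -0.0008] |v| 0.0154 |w| 0.002
mid [0.568 0.208 0.139] end [0.579 0.218 0.112] now [0.557 0.197 0.166]
```

```bash
python3 -m crank '[[-0.0007,0.0035,0,-0.006,-0.003,-0.003],[0,0,0,0,0,0]]'>/dev/null; python3 plan.py seat 5 0.5 60 4
python3 -m crank '[[0,0,0.01,0,0,0],[0,0,0.015,0,0,0],[0,0,0.015,0,0,0],[0,0,0.01,0,0,0],[0,0,0.005,0,0,0],[0,0,0,0,0,0]]'|grep ^force; python3 plan.py seat 4.5 0.5 32 4
```

```text
t 26.9 in frame mm [  6.    0.4 122.4] force in frame [-0.6 -0.1 -2. ] grip 55.7 15.0
4 x [0.0, -0.0003, 0.0156, 0.0005, 0.0003, 0.0004] |v| 0.0156 |w| 0.001
mid [0.57  0.209 0.14 ] end [0.579 0.218 0.112] now [0.561 0.199 0.169]
force: [0.3, -0.5, -1.8]
t 27.5 in frame mm [ 5.7  0.5 66.5] force in frame [-0.9 -0.5 -1.5] grip 55.8 15.0
4 x [0.0, -0.0003, 0.0086, 0.0003, 0.0, 0.0005] |v| 0.0086 |w| 0.001
mid [0.582 0.222 0.103] end [0.587 0.227 0.087] now [0.577 0.217 0.118]
```

```bash
python3 -m crank '[[0,0,0.01,0,0,0],[0,0,0.011,0,0,0],[0,0,0.008,0,0,0],[0,0,0.004,0,0,0],[0,0,0.0015,0,0,0],[0,0,0,0,0,0]]'>/dev/null; python3 plan.py seat
for i in 1 2 ; do python3 -m crank '[[0,0,0.0008,0,0,0],[0,0,0,0,0,0]]'>/dev/null; python3 plan.py seat; done
```

```text
t 28.1 in frame mm [ 6.2  0.2 32.8] force in frame [ 0.7  1.2 -1.4] grip 55.8 15.0
t 28.3 in frame mm [ 6.4  0.1 32.3] force in frame [-1.5 -0.4 -1.6] grip 56.1 15.0
t 28.5 in frame mm [ 6.3  0.2 31.3] force in frame [-1.2 -0.4 -1.8] grip 56.0 15.0
```

```bash
python3 -m crank '[[0,-0.001,0.001,0,0,0],[0,-0.001,0.001,0,0,0],[0,0,0,0,0,0]]'>/dev/null; python3 plan.py seat
for i in 1 2 ; do python3 -m crank '[[0,0,0.0008,0,0,0],[0,0,0,0,0,0]]'>/dev/null; python3 plan.py seat; done
```

```text
t 28.8 in frame mm [ 4.   0.3 29.1] force in frame [-1.1  0.6 -2.6] grip 55.8 15.0
t 29.0 in frame mm [ 4.2  0.2 28.4] force in frame [ 0.2 -0.8 -2.4] grip 56.0 15.0
t 29.2 in frame mm [ 4.2  0.2 27.6] force in frame [-0.9  0.2 -2.4] grip 55.9 15.0
```

```bash
python3 -m crank '[[0,0,0.0008,0,0,0],[0,0,0,0,0,0]]'>/dev/null; python3 plan.py seat
```

```text
t 29.4 in frame mm [ 4.4  0.2 27.3] force in frame [-3.7  1.4  5.5] grip 55.8 15.0
```

```bash
python3 -m crank '[[0,-0.001,-0.0003,0,0,0],[0,-0.001,0,0,0,0],[0,0,0,0,0,0]]'>/dev/null; python3 plan.py seat
python3 -m crank '[[0,-0.0006,0,0,0,0],[0,0,0,0,0,0]]'>/dev/null; python3 plan.py seat
```

```text
t 29.7 in frame mm [ 2.3  0.1 27.3] force in frame [-0.2  1.1  0.4] grip 55.7 15.0
t 29.9 in frame mm [ 1.8  0.1 27.3] force in frame [1.5 0.2 1.2] grip 55.9 15.0
```

```bash
python3 -m crank '[[0,-0.0005,0,0,0,0],[0,0,0,0,0,0]]'>/dev/null; python3 plan.py seat
```

```text
t 30.1 in frame mm [ 1.5  0.1 27.3] force in frame [ 3.3 -1.3 -0.6] grip 55.9 15.0
```

```bash
python3 -m crank '[[0,-0.0005,0,0,0,0],[0,0,0,0,0,0]]'>/dev/null; python3 plan.py seat
```

```text
t 30.3 in frame mm [ 1.5  0.  27.4] force in frame [ 6.8 -0.1 -3. ] grip 55.9 15.0
```

```bash
python3 -m crank '[[0,0.0003,0,0,0,0],[0,0,0,0,0,0],[0,0,0,0,0,0],[0,0,0,0,0,0]]' 0.094|grep -E "gri"
python3 -m crank '[[0,0,-0.01,0,0,0],[0,0,-0.025,0,0,0],[0,0,-0.035,0,0,0],[0,0,-0.03,0,0,0],[0,0,0,0,0,0]]'>/dev/null
python3 plan.py seat; python3 plan.py A 0 0 90 14
```

```text
grip_width: 0.0843
grip_force: 0.0
t 31.2 in frame mm [  2.6  -0.6 131.3] force in frame [-0.3  0.1 -0.1] grip 93.8 0.0
t 31.2 in frame mm [126.7 178.4 175.1] force in frame [-0.3 -0.1 -0.2] grip 93.8 0.0
14 x [-0.0083, -0.0151, 0.0023, 0.0312, -0.0129, 0.0568] |v| 0.0174 |w| 0.066
mid [0.516 0.093 0.121] end [0.43  0.015 0.09 ] now [0.557 0.193 0.175]
```

```bash
python3 -m crank '[[-0.0083,-0.0151,0.0023,0.0312,-0.0129,0.0568],[-0.0083,-0.0151,0.0023,0.0312,-0.0129,0.0568],[-0.0083,-0.0151,0.0023,0.0312,-0.0129,0.0568],[-0.0083,-0.0151,0.0023,0.0312,-0.0129,0.0568],[-0.0083,-0.0151,0.0023,0.0312,-0.0129,0.0568],[-0.0083,-0.0151,0.0023,0.0312,-0.0129,0.0568],[-0.0083,-0.0151,0.0023,0.0312,-0.0129,0.0568]]'>/dev/null
python3 -m crank '[[-0.0083,-0.0151,0.0023,0.0312,-0.0129,0.0568],[-0.0083,-0.0151,0.0023,0.0312,-0.0129,0.0568],[-0.0083,-0.0151,0.0023,0.0312,-0.0129,0.0568],[-0.0083,-0.0151,0.0023,0.0312,-0.0129,0.0568],[-0.0083,-0.0151,0.0023,0.0312,-0.0129,0.0568],[-0.0083,-0.0151,0.0023,0.0312,-0.0129,0.0568],[-0.0083,-0.0151,0.0023,0.0312,-0.0129,0.0568],[0,0,0,0,0,0],[0,0,0,0,0,0]]'|grep ee_
python3 plan.py A 0 0 28 4
python3 - <<'E'
from h import *
from station import eyes
c=eyes.camera("scene");a=c["pixels"][148:213,275:340]
b=eyes.camera("top");J=b["pixels"][155:225,245:320]
cv2.imwrite("pics/e.png",np.hstack([cv2.resize(a,(400,400),interpolation=cv2.INTER_CUBIC),cv2.resize(J,(400,373),interpolation=cv2.INTER_CUBIC)]) if 0 else np.hstack([cv2.resize(a,(400,400),interpolation=2),cv2.resize(J,(400,400),interpolation=2)]))
E
```

```text
ee_pos: [0.4293, 0.016, 0.0861]
t 32.8 in frame mm [-0.7  1.  86.1] force in frame [ 0.  -0.   0.4] grip 94.1 0.0
4 x [-0.0002, 0.0002, 0.0145, -0.0011, -0.0001, 0.0007] |v| 0.0145 |w| 0.001
mid [0.43  0.015 0.057] end [0.43  0.015 0.028] now [0.429 0.016 0.086]
```

View pics/e.png

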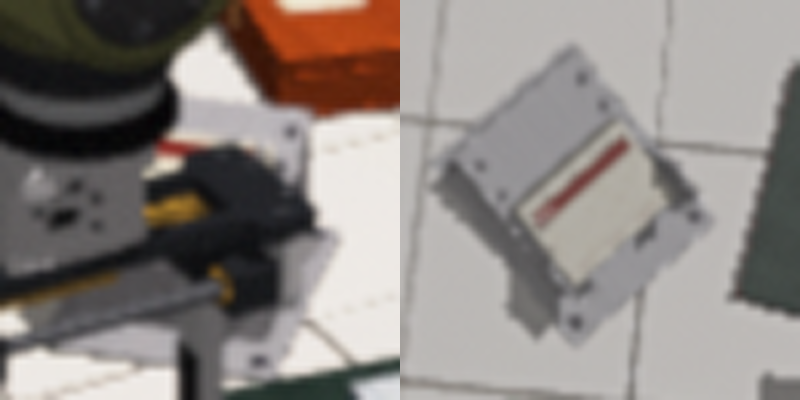

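The right half (top camera) shows the red-striped middle carton seated square in the magazine at (595,205). Next I pick up the top carton.

```bash
python3 -m crank '[[-0.0004,0.0004,0.014,-0.004,0,0.003],[-0.0004,0.0003,0.018,0,0,0],[0,0,0.015,0,0,0],[0,0,0.008,0,0,0],[0,0,0.003,0,0,0],[0,0,0,0,0,0]]' |grep -E "^force|ee_"
python3 -m crank '[[0,0,0,0,0,0],[0,0,0,0,0,0],[0,0,0,0,0,0],[0,0,0,0,0,0],[0,0,0,0,0,0],[0,0,0,0,0,0]]' 0.05 15
python3 plan.py A
python3 -m crank '[[0,0,-0.008,0,0,0],[0,0,-0.018,0,0,0],[0,0,-0.03,0,0,0],[0,0,-0.035,0,0,0],[0,0,-0.035,0,0,0],[0,0,-0.018,0,0,0],[0,0,0,0,0,0]]'|grep ee_
python3 plan.py seat 5 2 140 14
```

```text
ee_pos: [0.4296, 0.0151, 0.0281]
force: [0.8, -0.3, 0.4]
time_s: 34.1
ee_pos: [0.4295, 0.015, 0.0281]
eef_rot: [-3.14, 0.0, 1.569]
force: [-0.5, -0.8, 2.8]
grip_width: 0.0559
grip_force: 15.0
t 34.1 in frame mm [-0.5 -0.  28.1] force in frame [-0.5 -0.8  2.8] grip 55.9 15.0
ee_pos: [0.4305, 0.0149, 0.1745]
t 34.8 in frame mm [-192.   -32.6  225.4] force in frame [-0.5 -0.  -2. ] grip 56.0 15.0
14 x [0.009, 0.0131, 0.0024, -0.0304, 0.0132, -0.0568] |v| 0.0161 |w| 0.066
mid [0.511 0.092 0.168] end [0.554 0.194 0.184] now [0.43  0.015 0.174]
```

```bash
python3 -m crank '[[0.009,0.0131,0.0024,-0.0304,0.0132,-0.0568],[0.009,0.0131,0.0024,-0.0304,0.0132,-0.0568],[0.009,0.0131,0.0024,-0.0304,0.0132,-0.0568],[0.009,0.0131,0.0024,-0.0304,0.0132,-0.0568],[0.009,0.0131,0.0024,-0.0304,0.0132,-0.0568],[0.009,0.0131,0.0024,-0.0304,0.0132,-0.0568],[0.009,0.0131,0.0024,-0.0304,0.0132,-0.0568]]'>/dev/null
python3 -m crank '[[0.009,0.0131,0.0024,-0.0304,0.0132,-0.0568],[0.009,0.0131,0.0024,-0.0304,0.0132,-0.0568],[0.009,0.0131,0.0024,-0.0304,0.0132,-0.0568],[0.009,0.0131,0.0024,-0.0304,0.0132,-0.0568],[0.009,0.0131,0.0024,-0.0304,0.0132,-0.0568],[0.009,0.0131,0.0024,-0.0304,0.0132,-0.0568],[0.009,0.0131,0.0024,-0.0304,0.0132,-0.0568],[0,0,0,0,0,0],[0,0,0,0,0,0]]'|grep ee_
python3 plan.py seat 5 2 140 1
```

```text
ee_pos: [0.5519, 0.1939, 0.1798]
t 36.4 in frame mm [  2.1   3.2 136.8] force in frame [-0.9  0.8 -1. ] grip 55.8 15.0
1 x [-0.0012, 0.0029, -0.0033, -0.0058, -0.0033, -0.0036] |v| 0.0045 |w| 0.008
mid [0.554 0.194 0.184] end [0.554 0.194 0.184] now [0.552 0.194 0.18 ]
```

```bash
python3 -m crank '[[-0.0012,0.003,0,-0.0058,-0.0033,-0.0036],[0,0,0.008,0,0,0],[0,0,0.015,0,0,0],[0,0,0.02,0,0,0],[0,0,0.015,0,0,0],[0,0,0.008,0,0,0],[0,0,0.003,0,0,0],[0,0,0,0,0,0]]'>/dev/null; python3 plan.py seat 4 2 60 1
```

```text
t 37.2 in frame mm [ 6.2  2.  68.1] force in frame [-1.7  0.6 -1.5] grip 55.9 15.0
1 x [0.0001, -0.0022, 0.0081, 0.0019, 0.0002, 0.0018] |v| 0.0084 |w| 0.003
mid [0.577 0.219 0.112] end [0.577 0.219 0.112] now [0.576 0.217 0.12 ]
```

```bash
python3 -m crank '[[0,-0.001,0.004,0,0,0],[0,-0.001,0.003,0,0,0],[0,0,0.0015,0,0,0],[0,0,0,0,0,0]]'>/dev/null; python3 plan.py seat
for i in 1 2 ; do python3 -m crank '[[0,0,0.0007,0,0,0],[0,0,0,0,0,0]]'>/dev/null; python3 plan.py seat; done
```

```text
t 37.6 in frame mm [ 4.3  1.9 60. ] force in frame [-0.2  0.2 -1.6] grip 56.1 15.0
t 37.8 in frame mm [ 4.5  1.9 59.4] force in frame [-0.7  0.1 -2.1] grip 55.7 15.0
t 38.0 in frame mm [ 4.4  1.9 58.6] force in frame [-1.   0.5 -0.8] grip 55.9 15.0
```

```bash
python3 -m crank '[[0,0,0.0007,0,0,0],[0,0,0,0,0,0]]'>/dev/null; python3 plan.py seat
```

```text
t 38.2 in frame mm [ 4.4  1.9 57.8] force in frame [-0.8 -0.8 -1.2] grip 56.0 15.0
```

```bash
python3 -m crank '[[0,0,0.0007,0,0,0],[0,0,0,0,0,0]]'>/dev/null; python3 plan.py seat
```

```text
t 38.4 in frame mm [ 4.5  1.9 57.4] force in frame [-3.2  1.8  4.5] grip 55.7 15.0
```

```bash
python3 -m crank '[[0,-0.001,-0.0003,0,0,0],[0,-0.001,0,0,0,0],[0,-0.0006,0,0,0,0],[0,0,0,0,0,0]]'>/dev/null; python3 plan.py seat
python3 -m crank '[[0,-0.0005,0,0,0,0],[0,0,0,0,0,0]]'>/dev/null; python3 plan.py seat
```

```text
t 38.8 in frame mm [ 1.7  1.8 57.5] force in frame [-0.3 -0.4 -0.3] grip 56.0 15.0
t 39.0 in frame mm [ 1.6  1.8 57.5] force in frame [ 2.1 -0.1 -2.8] grip 55.5 15.0
```

```bash
python3 -m crank '[[0,-0.0005,0,0,0,0],[0,0,0,0,0,0]]'>/dev/null; python3 plan.py seat
```

```text
t 39.2 in frame mm [ 1.5  1.8 57.6] force in frame [ 4.7  0.2 -3.9] grip 55.9 15.0
```

```bash
python3 -m crank '[[0,0,0.0005,0,0,0],[0,0,0,0,0,0]]'>/dev/null; python3 plan.py seat
```

```text
t 39.4 in frame mm [ 1.5  1.8 57.5] force in frame [3.5 1.1 2.8] grip 56.1 15.0
```

```bash
python3 -m crank '[[0,0,0,0,0,0],[0,0,0,0,0,0],[0,0,0,0,0,0],[0,0,0,0,0,0]]' 0.094|grep -E "gri"
python3 -m crank '[[0,0,-0.01,0,0,0],[0,0,-0.03,0,0,0],[0,0,-0.035,0,0,0],[0,0,-0.03,0,0,0],[0,0,0,0,0,0]]'|grep ee_
python3 plan.py A 0 0 200 14
```

```text
grip_width: 0.0843
grip_force: 0.0
ee_pos: [0.5448, 0.1833, 0.2064]
t 40.3 in frame mm [114.8 168.3 206.4] force in frame [-1.   0.9  0.3] grip 93.9 0.0
14 x [-0.0077, -0.0126, -0.0029, 0.0313, -0.013, 0.0568] |v| 0.0151 |w| 0.066
mid [0.505 0.088 0.193] end [0.43  0.015 0.2  ] now [0.545 0.183 0.206]
```

```bash
python3 -m crank '[[-0.0077,-0.0126,-0.003,0.03,-0.013,0.055],[-0.0077,-0.0126,-0.003,0.03,-0.013,0.055],[-0.0077,-0.0126,-0.003,0.03,-0.013,0.055],[-0.0077,-0.0126,-0.003,0.03,-0.013,0.055],[-0.0077,-0.0126,-0.003,0.03,-0.013,0.055],[-0.0077,-0.0126,-0.003,0.03,-0.013,0.055],[-0.0077,-0.0126,-0.003,0.03,-0.013,0.055]]'>/dev/null
python3 -m crank '[[-0.0077,-0.0126,-0.003,0.03,-0.013,0.055],[-0.0077,-0.0126,-0.003,0.03,-0.013,0.055],[-0.0077,-0.0126,-0.003,0.03,-0.013,0.055],[-0.0077,-0.0126,-0.003,0.03,-0.013,0.055],[-0.01,-0.03,-0.02,0,0,0],[-0.01,-0.04,-0.02,0,0,0],[-0.02,-0.04,-0.02,0,0,0],[-0.04,0,0,0,0,0],[-0.04,0,0,0,0,0],[-0.03,0,0,0,0,0]]'|grep ee_
python3 - <<'E'
from h import *
from station import eyes
c=eyes.camera("scene");a=c["pixels"][140:260,265:385]
b=eyes.camera("top");J=b["pixels"][155:225,245:385]
cv2.imwrite("pics/f.png",np.hstack([cv2.resize(a,(400,400),interpolation=2),cv2.copyMakeBorder(cv2.resize(J,(400,200),interpolation=2),0,200,0,0,0)]))
L=np.array([[28,-41,60],[-28,-41,60],[-28,41,60],[28,41,60]])/1e3
E
```

```text
ee_pos: [0.3812, -0.1306, 0.2337]
```

View pics/f.png

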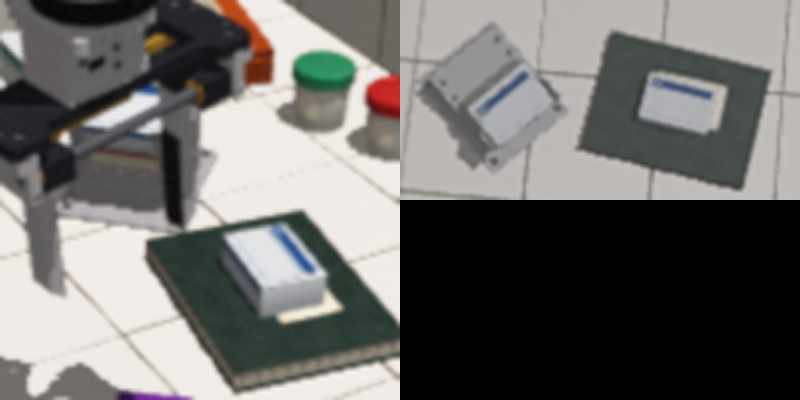

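```bash
python3 -m crank '[[0.03,-0.01,-0.02,0,0,0],[0.045,-0.01,-0.02,0,0,0],[0.045,-0.01,-0.02,0,0,0],[0.045,-0.01,-0.02,0,0,0],[0.045,-0.01,-0.02,0,0,0],[0.045,-0.01,0,0,0,0],[0.045,-0.01,0,0,0,0],[0.045,0,0,0,0,0],[0.04,0,0,0,0,0],[0,0,0,0,0,0]]'|grep -E "ee_|time"
python3 - <<'E'
from h import *
from station import eyes
c=eyes.camera("scene");a=c["pixels"][148:213,275:340]
b=eyes.camera("top");J=b["pixels"][155:225,245:315]
cv2.imwrite("pics/g.png",np.hstack([cv2.resize(a,(400,400),interpolation=2),cv2.resize(J,(400,400),interpolation=2)]))
Rs=R.from_euler('z',.8083)*R.from_euler('y',-26,degrees=True)
L=Rs.apply(np.array([[28,-41,60],[-28,-41,60],[-28,41,60],[28,41,60]])/1e3)+[.5944,.2337,.056]
print(((proj(c,L)-[275,148])*400/65).round().tolist(),((proj(b,L)-[245,155])*400/70+[400,0]).round().tolist())
E
```

```text
time_s: 43.1
ee_pos: [0.2336, 0.2219, 0.3361]
[[265.0, 106.0], [239.0, 201.0], [69.0, 178.0], [99.0, 84.0]] [[646.0, 129.0], [706.0, 205.0], [595.0, 297.0], [534.0, 222.0]]
```

View pics/g.png

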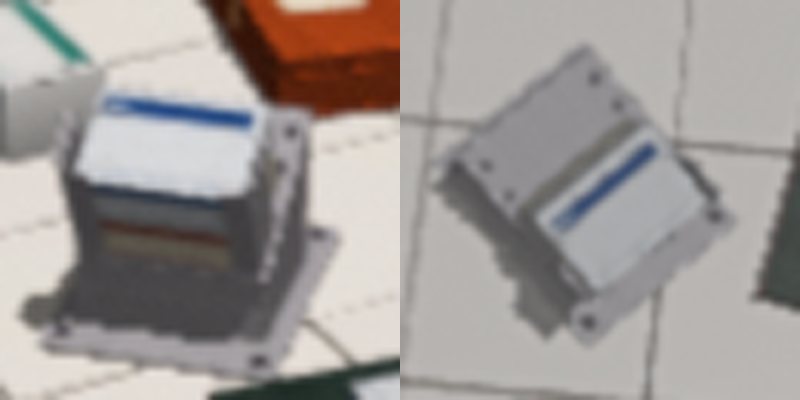

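The stack stands square against the stops. The top carton's lid corners are at about (268,106), (240,198), (75,180), (100,90), against predicted (265,106), (239,201), (69,178), (99,84), and the red-striped middle carton is underneath.

```bash
python3 -c "
from station import ctrl
print(ctrl.hand_in())"
```

```text
the job is handed in; nothing more can be done
None
```

The job is handed in at about 43 s of the 72 s: the bottom carton lies flat on the middle of the register, and the former middle and top cartons are back in the magazine in that order, right side up and against the front stops.

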